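# Gauge the bush of a book-trolley wheel

## Robot

A 6-joint arm with a two-finger parallel gripper is mounted at the origin on a cart in front of the work surface, level with it; the furniture and walls round the work are solid. World frame = base frame: x ahead of the robot, y to its left, z up, the work surface at z = 0. Lengths are in m, angles in degrees, forces in N, time in s.
With the tool pointing down it reaches from about 0.3 to 0.75 m from the base axis. Payload 8.5 kg.
Tool frame: the origin (TCP) lies midway between the tips of the shut fingers; the grasp point (between the pads) lies 19 mm behind it; z points along the fingers, y is the line along which they close (so a half turn about z gives the same grasp; the last joint's range is limited). The gripper opens to 85 mm and grips with 20 to 120 N. Pads are 22 mm wide; open, the fingers measure 114 mm over their backs; the gripper's body (76 mm by 85 mm) begins 54 mm behind the grasp point. The pads swing forward as they close: fully open they stand 13 mm farther back than shut.
Start: joints at [54.7, 21.807, 74.336, -0, 83.858, -12.336], TCP at [0.215, 0.506, 0.231] pointing down, gripper open.
Joint ranges: [-178.18, 178.18], [-50.72, 133.34], [12.68, 142.11], [-81.47, 261.47], [9.98, 163.14], [-165.26, 165.26]. Speed limits (degrees/s): [136.94, 136.94, 180, 180, 180, 180].

## Interface

Orientations are given as a 3x3 rotation matrix whose columns are the frame's x, y, z axes.
In Python, from rig import monitor, optics, close_job, models gives the robot as it stands.
- The arm moves only by the tool step_arm, never from a script. Its arguments are lists of equal length, an entry for each row: "fingers": the closure, from -1 (fully open) to 1 (shut); "travel": the shift along the tool's x, y, z scaled (see below), a list of three; "twist": the turn about the tool's z scaled (see below). In form: {"fingers": [fingers, ...], "travel": [[tx, ty, tz], ...], "twist": [twist, ...]}. A call has 1 to 10 rows; each row shifts and turns the commanded pose from where the row before left it, along the tool's axes as they then stand; what a row does not reach is not made up. The controller multiplies each number of a shift by 100 mm and each number of a turn by pi rad. A row lasts 1/8 s, in which the tool goes at most 62.5 mm and 10.7 degrees, less where a joint would pass 70% of its speed; a pose out of reach is approached as far as the arm can. A call with a number of a shift or a turn outside -1 to 1 is refused whole. A call with a gripper value outside its range is refused whole. The fingers move at their own pace and stop on an object; "force" is the grip in N (left out, the last holds). Time passes only in rows, so rows that do not move let the fingers close. It gives the time, the measured TCP pose, the force, the opening and the grip force at its end, in the units of the state.
- monitor.observe(): the state, without advancing time (a new reading comes with each control period).
- optics.get_image(name): name is "side" or "top"; returns (picture, depth): 400x640x3 uint8, blue, green, red; 400x640 float32, m along the optical axis (not along the pixel's ray), 0 where there is no reading.
- optics.get_calibration(name): a dict with "vertical_fov" (degrees; the focal length in pixels is half the picture's height over the tangent of half this angle, whatever the lens; pixels are square), "cx", "cy" (the principal point, pixels), "distortion" ([k1, k2, p1, p2, k3] as OpenCV has them; the pictures are not rectified), "world_from_camera" (4x4, takes a point from camera to world coordinates). Camera axes: x right, y up, looking along -z (the intrinsics and any distortion apply to the point x, -y, -z); pixel columns grow to the right and rows downward; lengths in m; the calibration is good to about 2 mm. A picture is of the moment at which its call begins. get_calibration takes no time and is no camera call.
- close_job(): hands the job in; it is judged then, once.
Trained networks look in the newest picture that a camera, given by its name, has taken for a name from the list of things; names that differ only in an ending like _2 or _b are one class to them, and where a whole thing is asked for, a point or a joint stands for the part that bears it (a point fixed in the world has none). Each returns a list of dicts, best first, with "confidence" (0 to 1); they miss things now and then, are a little off and sometimes report something else, mostly with a low value. They report only what shows in the picture. A call takes as long as a camera call. They do not tell look-alikes from the thing itself.
- models.trace(camera, query): "mask" (400x640 bool, what is visible of it) and "point" ([column, row] in pixels, amid what is visible of it).
- models.landmark_of(camera, query): "point" ([column, row] in pixels: a listed point, or the origin of a listed thing).
The state is a dict: "time_s": time; "q": joint angles; "qvel": joint speeds; "joint_efforts": joint torques, N m; "position": TCP position; "tool_rot": TCP orientation; "ft_force": force on the tool from outside, world axes, zero at the start; "wrist_torque": the same for the moment, N m; "grip_width": finger opening in m; "gripper_force": force on a finger pad.
Only numpy, scipy, OpenCV 4.12 (cv2) and the standard library are available. Lean on these libraries where they do the work, as an engineer would, in place of code of your own. Each camera call takes 0.05 s, during which the arm holds its last target. There are 200 camera calls.

## Task

Check the bronze bush of the book-trolley wheel for wear with the double-ended plug gauge: slide its long slim go end straight through until the collar sits home against the hub, draw it out, then offer up its short thick no-go end at either side of the hub and press it lightly but surely against the bush for about a second, to show that it will not enter. Feel your way and do not force anything, then lay the gauge back on its V rest and leave the other things on the counter where they are.

Things in the scene. Friction and masses are not known exactly. Their poses are not given: they have to be found in the camera images.
- gauge: Double-ended metal plug gauge, 136 mm long, about 0.18 kg. Origin on its axis, mid-handle; x runs along it towards the go end. Handle: hexagon 16 mm across flats, x -40 to +40, two flats upright (facing its +y and -y): grip it from above at the middle, fingers closing along y. A collar, 32 mm diameter, 5 mm thick, stands at each end of the handle (out to x = +45 and -45).
- go_tip (a point): Centre of the go end's face, gauge x = +77 mm. The go end is 18.5 mm in diameter and 32 mm long, with a 1.3 mm, 45 degree lead-in at its nose.
- go_collar (a point): Centre of the go-side collar's outer face, gauge x = +45 mm; this face meets the hub's end face when the go end is home.
- nogo_tip (a point): Centre of the no-go end's face, gauge x = -59 mm. The no-go end is 23 mm in diameter and 14 mm long, with a 1.3 mm, 45 degree lead-in.
- stand: Grey steel wheel stand, fixed, base 112 x 80 x 12 mm, origin mid-underside; two cheeks (31 mm high, |y| to 21 mm) nip the tyre of an upright 80 mm wheel, top at 94 mm. Its y axis is parallel to the wheel's level axle bore. The wheel may stand up to 7 mm off the stand's middle towards +x or -x; this is not reported and must be felt or seen. The wheel does not shift under allowed forces.
- bore (a point): On the stand's middle, 54 mm up; the bore's middle lies here or up to 7 mm along the stand's x. Hub 38 mm diameter, flat end faces at stand y = -18 and +18 mm. Each has a recess 28 mm diameter, 5 mm deep, its floor the end of the bronze bush (y = -13 and +13). Bush bore 19.5 mm, right through; sides alike, either may be entered. Hub gives 1 mm per 10 N along y; over 20 N is forcing.
- rest: Wooden gauge rest, fixed: board 128 x 56 x 8 mm with two V posts (x = -30 and +30 mm, 10 mm thick, 40 mm wide, 40 mm high) that carry the gauge's hexagon. Origin mid-underside. At the start the gauge lies along its x axis, go end to +x, axis 38 mm above the counter, its middle within 3 mm of the rest's; the collars leave 5 mm end play either way.
- castor_fork: Steel castor fork lying on its side, about 110 x 70 x 56 mm; a bystander.
- calculator: Pocket calculator, 116 x 70 x 17 mm; a bystander.
- tape_roll: Roll of tape lying flat, 96 mm across, 25 mm high; a bystander.
- disc_case: Flat disc case, 190 x 135 x 15 mm; a bystander.
- eraser: Eraser, 58 x 23 x 13 mm; a bystander.
- glue_stick: Glue stick lying down, 104 x 25 mm; a bystander.
- clip_tin: Round open tin of paper clips, 72 mm across, 26 mm high; a bystander.
Things that resemble listed ones, but are neither listed nor needed, are in the scene too. Of the things shaped like the rest, the wooden one is meant.

How it is judged (in metres and radians):
On the way, in this order (a step that is already met when the one before it is completed fails the run):
1. the go end is through the bush and its collar home against the hub (angle between the x axis of gauge and the y axis of stand, either way round below 0.06 rad and x of go_collar in the frame of stand between -0.009 and 0.009 m and x of go_tip in the frame of stand between -0.01 and 0.01 m and z of go_tip in the frame of stand between 0.05 and 0.058 m and (y of go_collar in the frame of stand between -0.02 and -0.0155 m or y of go_collar in the frame of stand between 0.0155 and 0.02 m)), for 0.2 s.
2. the no-go end, in line with the bore, is pressed against the end of the bush in the hub's recess and does not enter (angle between the x axis of gauge and the y axis of stand, either way round below 0.06 rad and x of nogo_tip in the frame of stand between -0.0105 and 0.0105 m and z of nogo_tip in the frame of stand between 0.049 and 0.059 m and (y of nogo_tip in the frame of stand between -0.0153 and -0.01 m or y of nogo_tip in the frame of stand between 0.01 and 0.0153 m) and contact force between gauge and stand above 2 N), for 0.4 s.
At the end, for the whole second after the job is handed in: The gauge lies still and released in both V posts of its rest, either way round: its axis 38 mm (3 mm either way) above the counter, within 4 mm of the rest's centre line and 9 mm of its middle lengthwise, in line within 0.08 rad (z of gauge in the frame of rest between 0.035 and 0.041 m and y of gauge in the frame of rest between -0.004 and 0.004 m and x of gauge in the frame of rest between -0.009 and 0.009 m and angle between the x axis of gauge and the x axis of rest, either way round below 0.08 rad and linear speed of gauge below 0.01 m/s and contact force between the fingers and gauge below 0.1 N); the robot touches nothing.
It fails at once if the gauge is forced: more than 20 N between gauge and wheel or stand (contact force between gauge and stand above 20 N).
It fails at once if the gripper or arm presses on the wheel or its stand with more than 10 N (contact force between any of the fingers, the arm and stand above 10 N).
It fails at once if the gauge is dropped or thrown (contact force between the fingers and gauge below 0.1 N and linear speed of gauge above 0.4 m/s).
It fails at once if a bystander is moved by more than 20 mm (distance of any of castor_fork, calculator, tape_roll, disc_case, eraser, glue_stick, clip_tin from where it was at the start of the episode above 0.02 m).
It also fails if it takes over 72 s, if anything falls off the work surface, if the arm or the gripper's body presses on something with over 40 N, if the wrist force passes 120 N, or if a joint passes its speed limit or range.

## Working session

There is one attempt and no reset: what is moved stays moved. The work goes in short steps, Python scripts to look and compute and a tool call to move; the robot and the scene stay as the last step left them, time stands still between calls to the robot, and variables do not carry over. Pictures are saved under pics/ and viewed, at most 10 in all, crops included, and the job is handed in when it is done.

Besides the shell and the picture viewer there is one more tool, called after "Emit:" by a JSON object that holds its "fn" and its "kwargs". step_arm: Moves the arm, as the interface text tells. Its arguments: {"type":"object","properties":{"fingers":{"type":"array","items":{"type":"number"}},"travel":{"type":"array","items":{"type":"array","items":{"type":"number"}}},"twist":{"type":"array","items":{"type":"number"}},"force":{"type":"number"}},"required":["fingers","travel","twist"]}

```bash
ls; mkdir -p pics
cat > h.py <<'E'
import numpy as np,cv2,json
from rig import monitor,optics,models
def cal(n):
    c=optics.get_calibration(n);f=200/np.tan(np.radians(c['vertical_fov'])/2)
    K=np.array([[f,0,c['cx']],[0,f,c['cy']],[0,0,1.]]);return K,np.array(c['distortion'],float),np.array(c['world_from_camera'])
def world(n,px,depth):
    K,d,T=cal(n);px=np.asarray(px,float).reshape(-1,1,2)
    u=cv2.undistortPoints(px,K,d).reshape(-1,2);z=np.asarray(depth).reshape(-1)
    return (T@np.c_[u[:,0]*z,-u[:,1]*z,-z,np.ones(len(z))].T).T[:,:3]
def onplane(n,px,h):
    K,d,T=cal(n);u=cv2.undistortPoints(np.asarray(px,float).reshape(-1,1,2),K,d).reshape(-1,2)
    r=np.c_[u[:,0],-u[:,1],-np.ones(len(u))]@T[:3,:3].T
    return T[:3,3]+r*((h-T[2,3])/r[:,2])[:,None]
def cloud(n,depth,mask=None):
    m=depth>0
    if mask is not None:m&=mask
    v,u=np.nonzero(m);return world(n,np.c_[u,v],depth[v,u]),np.c_[u,v]
E
python3 - <<'E'
from h import *
for n in('top','side'):
    im,d=optics.get_image(n);cv2.imwrite(f'pics/{n}0.png',im);np.save(f'{n}0.npy',d)
    K,di,T=cal(n);print(n,K[0,0],K[:2,2],di,T.round(3).tolist())
    for q in('gauge','stand','rest','go_tip','nogo_tip','bore'):
        print(q,[(np.round(r['point']).tolist(),round(r['confidence'],2)) for r in models.landmark_of(n,q)])
s=monitor.observe();print(s)
E
```

```text
pics
top 425.338891485365 [313.88205765 197.70885491] [0.02078565 0.         0.         0.         0.        ] [[-0.01, 0.981, -0.192, 0.261], [-1.0, -0.006, 0.017, -0.121], [0.015, 0.192, 0.981, 1.574], [0.0, 0.0, 0.0, 1.0]]
gauge [([215.0, 209.0], 0.79)]
stand [([331.0, 201.0], 0.96)]
rest [([216.0, 211.0], 0.84), ([346.0, 255.0], 0.78)]
go_tip [([196.0, 207.0], 0.74)]
nogo_tip [([230.0, 209.0], 0.57)]
bore [([332.0, 197.0], 0.95)]
side 424.2512725570557 [320.23450122 195.20721181] [-0.06283267  0.          0.          0.          0.        ] [[-0.995, 0.034, -0.092, 0.386], [-0.096, -0.518, 0.85, 1.183], [-0.019, 0.855, 0.519, 0.864], [0.0, 0.0, 0.0, 1.0]]
gauge [([306.0, 262.0], 0.54)]
stand [([314.0, 199.0], 0.83)]
rest [([369.0, 193.0], 0.6), ([309.0, 273.0], 0.57)]
go_tip [([308.0, 279.0], 0.76)]
nogo_tip [([308.0, 248.0], 0.6)]
bore [([315.0, 186.0], 0.95), ([315.0, 203.0], 0.72)]
{'time_s': 0.7, 'q': array([ 5.46983838e+01,  2.18053417e+01,  7.43345967e+01, -1.79552721e-04,
        8.38586211e+01, -1.23359410e+01]), 'qvel': array([ 0.15907257,  0.0320109 , -0.01812052, -0.09226814, -0.05454837,
       -0.06038292]), 'joint_efforts': array([ 9.22283507e-04, -4.48241436e+01, -2.31441379e+01, -6.93504740e-05,
        4.80727085e-04,  5.05145451e-06]), 'position': array([0.21459342, 0.50639083, 0.23134142]), 'tool_rot': array([[-9.20738898e-01,  3.90179293e-01,  1.70719138e-05],
       [ 3.90179293e-01,  9.20738898e-01,  1.87183135e-05],
       [-8.41527672e-06,  2.38957866e-05, -1.00000000e+00]]), 'ft_force': array([ 0.33767612, -0.31580975, -0.67263118]), 'wrist_torque': array([-0.00739198,  0.02608486,  0.02352947]), 'gripper_force': 0.0, 'grip_width': 0.08556036464035438}
```

Run:
```python
import cv2
a=cv2.imread('pics/top0.png')[120:300,150:410];b=cv2.imread('pics/side0.png')[130:310,220:430]
cv2.imwrite('pics/a.png',cv2.resize(a,None,fx=3,fy=3,interpolation=2));cv2.imwrite('pics/b.png',cv2.resize(b,None,fx=3.3,fy=3.3,interpolation=2))
```

```text
(no output)
```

View pics/a.png

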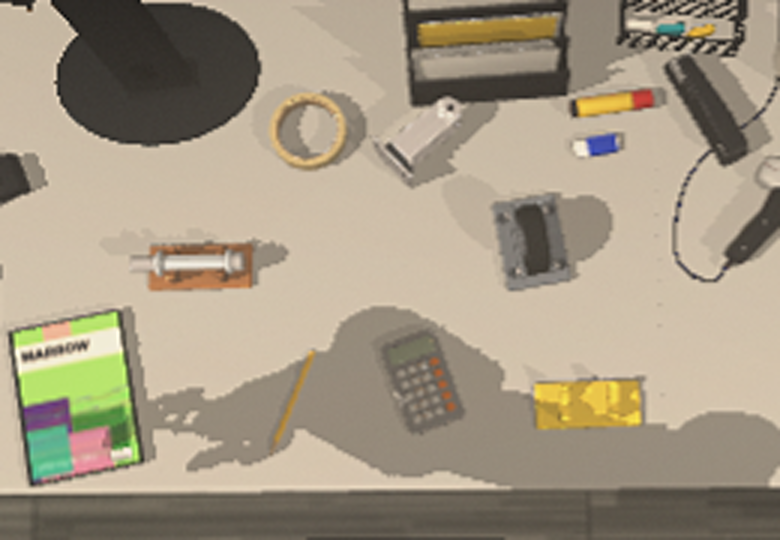

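View pics/b.png

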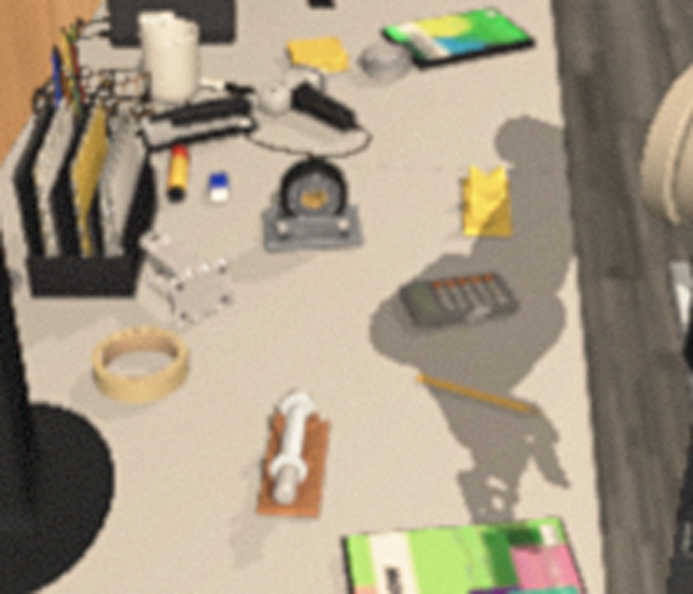

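View pics/top0.png

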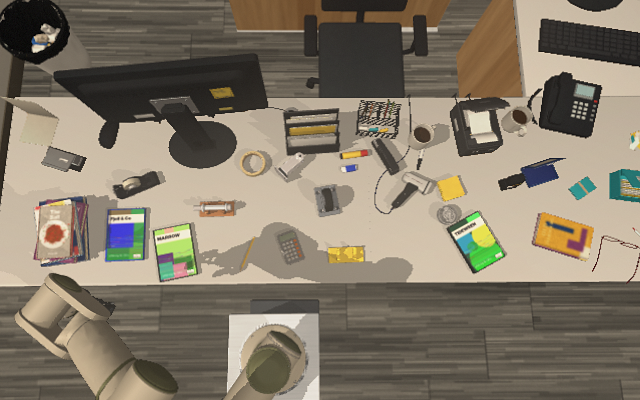

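The top view shows the gauge on the brown wooden rest at (216,208), go end to the left (+y). The stand with its upright wheel is at (328,200), and the yellow thing at (346,255) is the look-alike. Next I'll measure these from depth.

Run:
```python
from h import *
D={}
for n in('top','side'):
    ds=[optics.get_image(n)[1] for _ in range(4)]
    d=np.median(ds,0);D[n]=d;print(n,'noise',np.std(np.array(ds),0)[200:260,200:340].mean())
    np.save(n+'_d.npy',d)
    P,uv=cloud(n,d)
    g=(abs(P[:,0]-.3)<.5)&(abs(P[:,1])<.35)&(abs(P[:,2])<.006);print('table z',np.median(P[g,2]))
    for q in('gauge','stand'):
        r=models.trace(n,q)[0];m=r['mask'];p,_=cloud(n,d,m);np.save(f'{n}_{q}.npy',p)
        print(q,r['confidence'],len(p),p.min(0).round(3),p.max(0).round(3),np.median(p,0).round(3))
        if q=='gauge':
            k=p[(p[:,2]>.036)&(p[:,2]<.06)];c=k.mean(0);w,V=np.linalg.eigh(np.cov(k[:,:2].T));v=V[:,1];s=(k[:,:2]-c[:2])@v
            print(' axis',c.round(4),np.degrees(np.arctan2(v[1],v[0])),s.min(),s.max())
        else:
            for lo,hi in((.004,.02),(.02,.05),(.06,.11)):
                k=p[(p[:,2]>lo)&(p[:,2]<hi)]
                if len(k)>5:print(lo,hi,len(k),cv2.minAreaRect((k[:,:2]*1000).astype(np.float32)),k.mean(0).round(4))
```

```text
top noise 0.013450127
table z 0.00031051203308818387
gauge 0.65 193 [0.516 0.157 0.007] [0.546 0.291 0.056] [0.528 0.219 0.046]
 axis [0.5287 0.2214 0.0461] 89.98777356685814 -0.06414872223328091 0.06917523363401619
stand 0.67 577 [ 0.393 -0.241  0.004] [ 0.616 -0.152  0.8  ] [ 0.549 -0.193  0.016]
0.004 0.02 309 ((558.2219848632812, -195.84146118164062), (112.61701965332031, 75.40510559082031), 10.351609230041504) [ 0.5525 -0.1968  0.0125]
0.02 0.05 77 ((557.9970092773438, -194.48687744140625), (85.69486236572266, 49.965702056884766), 10.576303482055664) [ 0.5551 -0.1882  0.0311]
0.06 0.11 185 ((554.2014770507812, -195.3651580810547), (76.84593200683594, 35.432247161865234), 8.89805793762207) [ 0.5504 -0.1948  0.0837]
side noise 0.011128339
table z 0.001265463970269609
gauge 0.79 188 [0.519 0.167 0.03 ] [0.543 0.296 0.056] [0.528 0.234 0.046]
 axis [0.5286 0.2336 0.0466] 91.34117492813876 -0.066644760311082 0.062100129423500815
stand 0.88 641 [ 0.499 -0.288 -0.001] [ 0.616 -0.144  0.096] [ 0.556 -0.178  0.031]
0.004 0.02 224 ((557.2120361328125, -187.10459899902344), (110.77919006347656, 76.3653793334961), 10.21734619140625) [ 0.5563 -0.1704  0.0125]
0.02 0.05 188 ((557.3447265625, -190.22640991210938), (87.1714096069336, 46.99089813232422), 9.66799259185791) [ 0.5548 -0.1801  0.0343]
0.06 0.11 183 ((553.4934692382812, -188.59886169433594), (76.12782287597656, 27.78544807434082), 10.412322044372559) [ 0.5546 -0.1843  0.0784]
```

```bash
cat > fit.py <<'E'
from h import *
from scipy.optimize import least_squares
C=[(0,40,8.6),(42.5,2.5,16),(-42.5,2.5,16),(61,16,9.25),(-52,7,11.5)]
def sdf(P,p):   # p: x,y(mm of origin),z, yaw(rad), pitch(rad, + = go end up)
    a=np.array([np.cos(p[3])*np.cos(p[4]),np.sin(p[3])*np.cos(p[4]),np.sin(p[4])]);q=P-p[:3];s=q@a;r=np.linalg.norm(q-s[:,None]*a,axis=1)
    o=[]
    for c,h,R in C:
        u=abs(s-c)-h;v=r-R;o.append(np.minimum(np.maximum(u,v),0)+np.hypot(np.maximum(u,0),np.maximum(v,0)))
    return np.min(o,0)
def fitg(P,p0,zmin=None,full=True):
    P=P*1000
    k=abs(sdf(P,p0))<9; P=P[k]
    f=(lambda x:sdf(P,x)) if full else (lambda x:sdf(P,np.r_[x,0]))
    r=least_squares(f,p0 if full else p0[:4],loss='soft_l1',f_scale=1.)
    return r.x,len(P),np.median(abs(r.fun))
E
python3 - <<'E'
from fit import *
for n in('top','side'):
    p=np.load(n+'_gauge.npy');p=p[p[:,2]>.03]
    x,k,e=fitg(p,np.array([528.6,218,38,np.radians(90.5),0.]),full=False);print(n,x[:3].round(2),np.degrees(x[3]),k,e)
    p=np.load(n+'_stand.npy')*1000
    t=np.radians(10.2);ex=np.array([np.cos(t),np.sin(t)]);ey=np.array([-ex[1],ex[0]])
    o=np.array([557.5,-191.]);q=np.c_[(p[:,:2]-o)@ex,(p[:,:2]-o)@ey,p[:,2]]
    w=q[(q[:,2]>72)&(q[:,2]<100)]
    r=least_squares(lambda a:np.hypot(w[:,0]-a[0],w[:,2]-a[1])-40,[0,54],loss='soft_l1');print('wheel',r.x,np.percentile(w[:,1],[2,50,98]),w[:,2].max(),len(w),np.median(abs(r.fun)))
    b=q[abs(q[:,2]-12)<4];print('base',len(b),np.percentile(b[:,0],[1,50,99]),np.percentile(b[:,1],[1,50,99]))
    g=q[(q[:,2]>3)&(q[:,2]<100)];R=cv2.minAreaRect(g[:,:2].astype(np.float32));print(R)
E
```

```text
top [529.98 216.01  38.24] 90.94873372343505 191 0.7637979103484067
wheel [-2.88311264 53.07903335] [-18.14948185  -3.62097545  11.24188219] 97.50163710486959 156 1.4566556253500451
base 282 [-55.46677392  -9.74433925  54.22278135] [-41.8511891   -2.43809044  32.01490225]
((-0.14673614501953125, -4.892765045166016), (112.61703491210938, 75.40510559082031), 0.15163972973823547)
side [529.47 218.14  38.78] 90.7811246508842 187 0.5562205310113839
wheel [-2.18011997 51.43602214] [-10.68144685   8.53046769  15.34810754] 95.89138645925222 126 3.291746026095378
base 170 [-54.09120287   3.56818054  55.33651169] [-33.65966473  25.30485537  40.16075388]
((0.08689498901367188, -23.790023803710938), (132.18016052246094, 110.0996322631836), 89.11824035644531)
```

Run:
```python
from h import *
for n in('top','side'):
    P,_=cloud(n,np.load(n+'_d.npy'))
    k=(P[:,2]>.06)&(P[:,2]<.9)&(P[:,0]>.4)&(P[:,0]<.9)
    for y in np.arange(-.45,.5,.05):
        s=P[k&(abs(P[:,1]-y)<.025)&(np.hypot(P[:,0]-.55,P[:,1]+.19)>.07)]
        if len(s):i=s[:,0].argmin();print(n,round(y,2),len(s),s[i].round(2),s[:,2].max().round(2))
```

```text
top -0.45 69 [ 0.8  -0.46  0.07] 0.15
top -0.4 82 [ 0.85 -0.38  0.7 ] 0.7
top -0.35 98 [ 0.86 -0.37  0.08] 0.16
top -0.3 21 [ 0.82 -0.31  0.07] 0.08
top -0.25 102 [ 0.75 -0.23  0.06] 0.62
top -0.2 512 [ 0.75 -0.18  0.07] 0.16
top -0.15 528 [ 0.74 -0.13  0.06] 0.7
top -0.1 536 [ 0.43 -0.1   0.79] 0.79
top -0.05 329 [ 0.58 -0.06  0.79] 0.79
top -0.0 303 [0.85 0.02 0.45] 0.51
top 0.05 1039 [0.57 0.05 0.79] 0.79
top 0.1 999 [0.44 0.08 0.79] 0.79
top 0.15 1000 [0.81 0.15 0.37] 0.51
top 0.2 1062 [0.79 0.22 0.36] 0.51
top 0.25 1593 [0.75 0.27 0.09] 0.51
top 0.3 1300 [0.75 0.31 0.1 ] 0.51
top 0.35 952 [0.78 0.33 0.4 ] 0.51
top 0.4 1054 [0.42 0.38 0.79] 0.79
top 0.45 1054 [0.55 0.43 0.79] 0.79
side -0.45 60 [ 0.8  -0.45  0.07] 0.15
side -0.4 102 [ 0.85 -0.42  0.07] 0.16
side -0.35 73 [ 0.86 -0.36  0.08] 0.16
side -0.3 11 [ 0.82 -0.3   0.07] 0.08
side -0.25 16 [ 0.75 -0.23  0.07] 0.16
side -0.2 227 [ 0.75 -0.18  0.07] 0.16
side -0.15 273 [ 0.71 -0.17  0.43] 0.43
side -0.1 400 [ 0.74 -0.08  0.07] 0.16
side -0.05 482 [ 0.74 -0.05  0.06] 0.16
side -0.0 14 [0.85 0.02 0.46] 0.51
side 0.05 157 [0.82 0.07 0.45] 0.51
side 0.1 458 [0.81 0.12 0.37] 0.51
side 0.15 467 [0.81 0.17 0.43] 0.51
side 0.2 398 [0.79 0.22 0.41] 0.51
side 0.25 878 [0.75 0.27 0.1 ] 0.51
side 0.3 2380 [0.75 0.31 0.24] 0.51
side 0.35 1135 [0.78 0.34 0.4 ] 0.51
side 0.4 1160 [0.78 0.42 0.27] 0.51
side 0.45 1331 [0.78 0.47 0.28] 0.51
```

Emit:
{"fn": "step_arm", "kwargs": {"fingers": [-1,-1,-1,-1,-1,-1,-1], "travel": [[0,0,0],[0,0,0],[0,0,0],[0,0,0],[0,0,0],[0,0,0],[0,0,0]], "twist": [0.0525,0.0525,0.0525,0.0525,0.0525,0.0525,0.0525], "force": 40}}

```text
time_s: 2.17
position: [0.2146, 0.5064, 0.2313]
tool_rot: [[-0.01, 1.0, 0.0], [1.0, 0.01, -0.0], [-0.0, 0.0, -1.0]]
ft_force: [0.5, -0.1, -1.1]
grip_width: 0.0855
gripper_force: 0.0
```

Emit:
{"fn": "step_arm", "kwargs": {"fingers": [-1,-1,-1,-1,-1,-1,-1,-1,-1], "travel": [[-0.368,0.388,0.177],[-0.368,0.388,0.177],[-0.368,0.388,0.177],[-0.368,0.388,0.177],[-0.368,0.388,0.177],[-0.368,0.388,0.177],[-0.368,0.388,0.177],[-0.368,0.388,0.177],[0,0,0]], "twist": [0,0,0,0,0,0,0,0,0]}}

```text
time_s: 3.3
position: [0.5313, 0.2142, 0.0882]
tool_rot: [[-0.011, 1.0, -0.001], [1.0, 0.011, -0.001], [-0.001, -0.001, -1.0]]
ft_force: [-0.8, 1.0, 0.0]
grip_width: 0.0852
gripper_force: 0.0
```

Run:
```python
from h import *
s=monitor.observe();p=s['position'];R=s['tool_rot'];print(p,R.round(4).tolist())
print('tool shift',R.T@(np.array([.5297,.217,.019])-p))
```

```text
[0.53131063 0.21419956 0.08818363] [[-0.0113, 0.9999, -0.0015], [0.9999, 0.0113, -0.0006], [-0.0006, -0.0015, -1.0]]
tool shift [ 0.00285933 -0.00147637  0.06918422]
```

Emit:
{"fn": "step_arm", "kwargs": {"fingers": [-1,-1,-1,-1,-1,1,1,1,1,1], "travel": [[0.03,-0.015,0],[0,0,0.2],[0,0,0.2],[0,0,0.2],[0,0,0.09],[0,0,0],[0,0,0],[0,0,0],[0,0,0],[0,0,0]], "twist": [0,0,0,0,0,0,0,0,0,0], "force": 40}}

```text
time_s: 4.55
position: [0.5291, 0.2199, 0.0215]
tool_rot: [[-0.015, 1.0, 0.003], [1.0, 0.015, 0.0], [0.0, 0.003, -1.0]]
ft_force: [4.0, 0.3, 3.3]
grip_width: 0.0151
gripper_force: 41.8
```

Emit:
{"fn": "step_arm", "kwargs": {"fingers": [1,1], "travel": [[0,0,0],[0,0,0]], "twist": [0,0], "force": 60}}

```text
time_s: 4.8
position: [0.5291, 0.2199, 0.0215]
tool_rot: [[-0.015, 1.0, 0.003], [1.0, 0.015, 0.0], [0.0, 0.003, -1.0]]
ft_force: [4.0, -0.4, 6.3]
grip_width: 0.0151
gripper_force: 61.1
```

Run:
```python
from h import *
s=monitor.observe();print(s['position'],s['tool_rot'].round(4).tolist(),s['ft_force'],s['wrist_torque'],s['grip_width'])
```

```text
[0.52906648 0.21989195 0.02147081] [[-0.0154, 0.9999, 0.0029], [0.9999, 0.0154, 0.0004], [0.0004, 0.0029, -1.0]] [ 3.99709246 -0.43436266  6.29477632] [ 0.00475092 -0.74783324  0.02303724] 0.015144952721209646
```

Emit:
{"fn": "step_arm", "kwargs": {"fingers": [1,1,1,1,1,1], "travel": [[0,0,-0.1],[0,0,-0.4],[0,0,-0.4],[0,0,-0.3],[0,0,0],[0,0,0]], "twist": [0,0,0,0,-0.0517,0]}}

```text
time_s: 5.55
position: [0.527, 0.2198, 0.1405]
tool_rot: [[-0.176, 0.984, -0.002], [0.984, 0.176, -0.0], [0.0, -0.002, -1.0]]
ft_force: [-0.5, -0.1, -1.6]
grip_width: 0.0149
gripper_force: 60.2
```

```bash
cat > look.py <<'E'
from fit import *
import sys
def look(g0,nf=2,cams=('top','side')):
    s=monitor.observe();p=s['position'];R=s['tool_rot'];print('tcp',p.round(4),'yaw y',np.degrees(np.arctan2(R[1,1],R[0,1])).round(2),'R',R.round(4)[2],'F',s['ft_force'].round(1),'M',s['wrist_torque'].round(2),s['grip_width'].round(4),'t',s['time_s'])
    for n in cams:
        d=np.median([optics.get_image(n)[1] for _ in range(nf)],0)
        P,_=cloud(n,d);P=P[np.linalg.norm(P-p,axis=1)<.11]
        q=np.r_[(p+[0,0,.0165])*1000,np.arctan2(R[1,0],R[0,0]),0]
        a=R[:2,0];s_=((P[:,:2]-p[:2])@a);P=P[(abs(s_)>.02)&(P[:,2]<p[2]+.045)]
        x,k,e=fitg(P,q);print(n,'gauge-tcp',((x[:3]/1000-p)*1000).round(2),'along',((x[:2]/1000-p[:2])@a*1000).round(2),'yaw',np.degrees(x[3]).round(2),'pitch',np.degrees(x[4]).round(2),k,e.round(2))
if __name__=='__main__':look(None,3)
E
python3 look.py
```

```text
Traceback (most recent call last):
  File "look.py", line 11, in <module>
    if __name__=='__main__':look(None,3)
                            ~~~~^^^^^^^^
  File "look.py", line 4, in look
    s=monitor.observe();p=s['position'];R=s['tool_rot'];print('tcp',p.round(4),'yaw y',np.degrees(np.arctan2(R[1,1],R[0,1])).round(2),'R',R.round(4)[2],'F',s['ft_force'].round(1),'M',s['wrist_torque'].round(2),s['grip_width'].round(4),'t',s['time_s'])
                                                                                                                                                                                                                  ^^^^^^^^^^^^^^^^^^^^^
AttributeError: 'float' object has no attribute 'round'
```

```bash
sed -i "s/s\['grip_width'\].round(4)/s['grip_width']/" look.py; python3 look.py
```

```text
tcp [0.527  0.2198 0.1405] yaw y 10.12 R [ 1.0e-04 -2.2e-03 -1.0e+00] F [-0.5 -0.1 -1.6] M [ 0.04  0.01 -0.  ] 0.014854144356617973 t 5.55
top gauge-tcp [ 1.1  -3.79 16.48] along -3.92 yaw 100.24 pitch 0.03 99 0.9
side gauge-tcp [ 1.32 -1.51 17.21] along -1.72 yaw 100.49 pitch -0.1 185 0.59
```

Emit:
{"fn": "step_arm", "kwargs": {"fingers": [1,1,1,1,1,1,1,1,1,1], "travel": [[-0.53,-0.048,0],[-0.53,-0.048,0],[-0.53,-0.048,0],[-0.53,-0.048,0],[-0.53,-0.048,0],[-0.53,-0.048,0],[-0.53,-0.048,0],[-0.53,-0.048,0],[-0.53,-0.048,0],[-0.53,-0.048,0]], "twist": [0,0,0,0,0,0,0,0,0,0]}}

```text
time_s: 7.1
position: [0.5743, -0.312, 0.1405]
tool_rot: [[-0.176, 0.984, -0.0], [0.984, 0.176, 0.0], [0.001, -0.0, -1.0]]
ft_force: [0.4, -0.1, -1.7]
grip_width: 0.0146
gripper_force: 60.2
```

```bash
python3 look.py
```

```text
tcp [ 0.5743 -0.312   0.1405] yaw y 10.13 R [ 5.e-04 -3.e-04 -1.e+00] F [ 0.4 -0.1 -1.7] M [-0.   -0.01 -0.01] 0.014622418696308563 t 7.1
top gauge-tcp [-0.23 -0.04 16.58] along 0.0 yaw -471.81 pitch -190.16 1 0.0
side gauge-tcp [-0.58  0.17 17.43] along 0.27 yaw 99.54 pitch 0.35 82 0.67
```

Emit:
{"fn": "step_arm", "kwargs": {"fingers": [1,1,1,1,1], "travel": [[0,0.17,0],[0,0,0.35],[0,0,0.35],[0,0,0.3],[0,0,0.03]], "twist": [0,0,0,0,0]}}

```text
time_s: 8.02
position: [0.5905, -0.3054, 0.036]
tool_rot: [[-0.178, 0.984, -0.003], [0.984, 0.178, 0.003], [0.003, -0.003, -1.0]]
ft_force: [-1.0, 0.5, -1.6]
grip_width: 0.0147
gripper_force: 60.1
```

```bash
python3 look.py
python3 - <<'E'
from h import *
im,d=optics.get_image('side');cv2.imwrite('pics/side1.png',im)
crop=im[165:225,280:350]
cv2.imwrite('pics/c.png',cv2.resize(crop,None,fx=9,fy=9,interpolation=0))
hsv=cv2.cvtColor(cv2.imread('pics/side0.png'),cv2.COLOR_BGR2HSV)[165:225,280:350].astype(int)
m=(hsv[...,1]>90)&(hsv[...,0]>5)&(hsv[...,0]<30)&(hsv[...,2]>60)
v,u=np.nonzero(m);print(len(u),u.mean()+280,v.mean()+165,u.min()+280,u.max()+280,v.min()+165,v.max()+165)
K,di,T=cal('side')
def hit(px,yy):
    un=cv2.undistortPoints(np.array(px,float).reshape(1,1,2),K,di).reshape(2);r=T[:3,:3]@np.r_[un[0],-un[1],-1];o=T[:3,3]
    t=np.radians(10.2);ex=np.array([np.cos(t),np.sin(t),0]);ey=np.array([-ex[1],ex[0],0]);c=np.array([.5575,-.191,0])
    k=(yy-(o-c)@ey)/(r@ey);P=o+k*r;return (P-c)@ex*1000,P[2]*1000
for yy in(.013,.018):print(yy,hit((u.mean()+280,v.mean()+165),yy))
E
```

```text
tcp [ 0.5905 -0.3054  0.036 ] yaw y 10.26 R [ 0.0033 -0.0029 -1.    ] F [-1.   0.5 -1.6] M [ 0.03  0.   -0.05] 0.014658073828129994 t 8.025
top gauge-tcp [ 0.12 -0.89 16.76] along -0.9 yaw 104.08 pitch -11.29 3 0.0
side gauge-tcp [ 1.16 -0.21 21.11] along -0.41 yaw 99.88 pitch 0.15 57 0.71
27 314.85185185185185 190.03703703703704 312 318 188 192
0.013 (np.float64(-2.207003992099564), np.float64(54.87295109837908))
0.018 (np.float64(-1.9287042479997416), np.float64(57.82640886595169))
```

View pics/c.png

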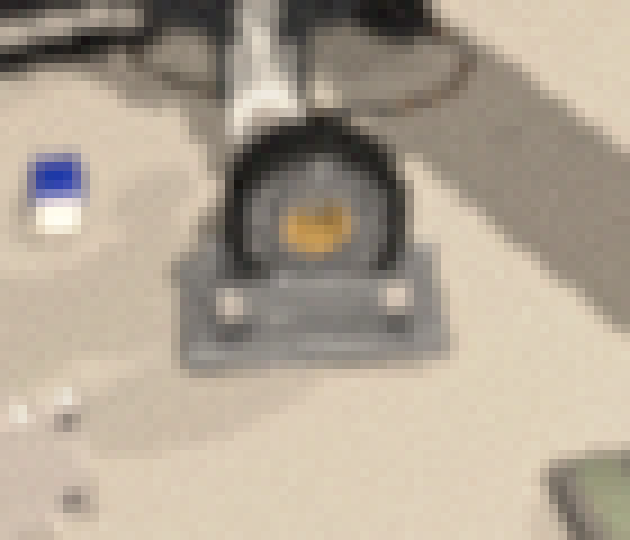

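The picture shows the bronze bush at about (315,190) in the side view, with the gauge behind the wheel. My last sideways move was ten times too big (17 mm instead of 1.7 mm). It did no harm, and I'll correct it now.

Emit:
{"fn": "step_arm", "kwargs": {"fingers": [1,1,1,1], "travel": [[0,-0.15,-0.016],[0,0,0],[0.1,0,0],[0,0,0]], "twist": [0,0,0,0]}}

```text
time_s: 8.88
position: [0.5749, -0.299, 0.0394]
tool_rot: [[-0.178, 0.984, -0.0], [0.984, 0.178, 0.0], [0.0, -0.0, -1.0]]
ft_force: [0.6, -0.1, -1.9]
grip_width: 0.0144
gripper_force: 60.2
```

```bash
cat > uv.py <<'E'
from h import *
s=monitor.observe();p=s['position']*1000;R=s['tool_rot'];t=np.radians(10.2)
print('u',round(p[0]*np.cos(t)+p[1]*np.sin(t)-548.69+33.83,2),'v',round(-(p[0]-557.5)*np.sin(t)+(p[1]+191)*np.cos(t),2),'z',p[2].round(2),'yaw',np.degrees(np.arctan2(R[1,1],R[0,1])).round(2),'tilt',R[2].round(4),'F tool',(R.T@s['ft_force']).round(2),'M',(R.T@s['wrist_torque']).round(3),s['time_s'])
E
python3 uv.py
```

```text
u -1.96 v -109.42 z 39.39 yaw 10.25 tilt [ 3.e-04 -0.e+00 -1.e+00] F tool [-0.19  0.6   1.92] M [ 0.001  0.038 -0.004] 8.875
```

Emit:
{"fn": "step_arm", "kwargs": {"fingers": [1,1,1], "travel": [[0,-0.01,0.017],[0.14,0,0],[0,0,0]], "twist": [0,0,0]}}

```text
time_s: 9.25
position: [0.571, -0.2852, 0.0376]
tool_rot: [[-0.178, 0.984, -0.001], [0.984, 0.178, 0.001], [0.001, -0.001, -1.0]]
ft_force: [0.2, -0.1, -1.3]
grip_width: 0.0142
gripper_force: 60.2
```

```bash
python3 uv.py;python3 - <<'E'
from h import *
im,d=optics.get_image('top');cv2.imwrite('pics/d.png',cv2.resize(im[170:240,300:390],None,fx=8,fy=8,interpolation=2))
E
```

```text
u -3.37 v -95.12 z 37.55 yaw 10.25 tilt [ 9.e-04 -5.e-04 -1.e+00] F tool [-0.15  0.14  1.26] M [-0.005 -0.011 -0.043] 9.25
```

View pics/d.png

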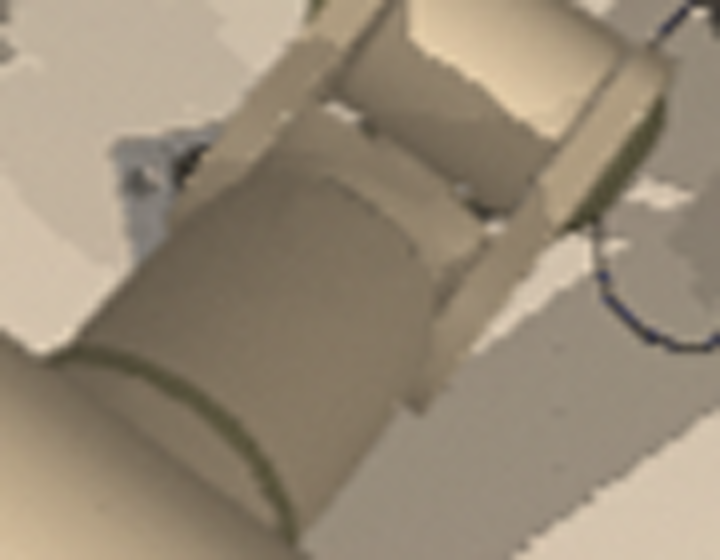

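The arm hides the gap in the top view, so I'll feel forward instead.

Emit:
{"fn": "step_arm", "kwargs": {"fingers": [1,1,1,1], "travel": [[0.03,0,0],[0.02,0,0],[0.02,0,0],[0,0,0]], "twist": [0,0,0,0]}}

```text
time_s: 9.8
position: [0.57, -0.2795, 0.0376]
tool_rot: [[-0.177, 0.984, 0.0], [0.984, 0.177, -0.0], [-0.0, 0.0, -1.0]]
ft_force: [-0.5, 0.9, -1.4]
grip_width: 0.0151
gripper_force: 60.2
```

```bash
python3 uv.py
```

```text
u -3.37 v -89.36 z 37.65 yaw 10.2 tilt [-0.  0. -1.] F tool [ 0.94 -0.37  1.38] M [ 0.029 -0.006 -0.024] 9.8
```

Emit:
{"fn": "step_arm", "kwargs": {"fingers": [1,1,1], "travel": [[0.02,0,0],[0.02,0,0],[0,0,0]], "twist": [0,0,0]}}

```text
time_s: 10.18
position: [0.5693, -0.2755, 0.0376]
tool_rot: [[-0.177, 0.984, -0.0], [0.984, 0.177, 0.0], [0.0, -0.0, -1.0]]
ft_force: [-0.6, -0.3, -2.5]
grip_width: 0.0145
gripper_force: 60.2
```

```bash
python3 uv.py
```

```text
u -3.38 v -85.23 z 37.63 yaw 10.2 tilt [ 1.e-04 -0.e+00 -1.e+00] F tool [-0.16 -0.62  2.45] M [0.003 0.029 0.011] 10.175
```

Emit:
{"fn": "step_arm", "kwargs": {"fingers": [1,1,1], "travel": [[0.02,0,0],[0.02,0,0],[0,0,0]], "twist": [0,0,0]}}

```text
time_s: 10.55
position: [0.5685, -0.2715, 0.0376]
tool_rot: [[-0.177, 0.984, -0.0], [0.984, 0.177, 0.0], [0.0, -0.0, -1.0]]
ft_force: [0.0, 0.7, -2.3]
grip_width: 0.0146
gripper_force: 60.1
```

```bash
python3 uv.py
```

```text
u -3.4 v -81.22 z 37.6 yaw 10.2 tilt [ 2.e-04 -1.e-04 -1.e+00] F tool [0.67 0.16 2.28] M [-0.042  0.022  0.024] 10.55
```

Emit:
{"fn": "step_arm", "kwargs": {"fingers": [1,1,1,1], "travel": [[0.02,0,0],[0.02,0,0],[0.02,0,0],[0,0,0]], "twist": [0,0,0,0]}}

```text
time_s: 11.05
position: [0.5675, -0.2657, 0.0376]
tool_rot: [[-0.177, 0.984, -0.0], [0.984, 0.177, 0.0], [0.0, -0.0, -1.0]]
ft_force: [0.4, -0.1, -1.4]
grip_width: 0.0147
gripper_force: 60.1
```

```bash
python3 uv.py
```

```text
u -3.39 v -75.24 z 37.62 yaw 10.2 tilt [ 1.e-04 -1.e-04 -1.e+00] F tool [-0.13  0.38  1.43] M [-0.008 -0.046  0.052] 11.05
```

Emit:
{"fn": "step_arm", "kwargs": {"fingers": [1,1,1,1,1], "travel": [[0.03,0,0],[0.03,0,0],[0.03,0,0],[0.02,0,0],[0,0,0]], "twist": [0,0,0,0,0]}}

```text
time_s: 11.68
position: [0.5655, -0.2548, 0.0376]
tool_rot: [[-0.177, 0.984, -0.0], [0.984, 0.177, 0.0], [0.0, -0.0, -1.0]]
ft_force: [1.2, -0.1, -1.0]
grip_width: 0.0148
gripper_force: 60.1
```

```bash
python3 uv.py
```

```text
u -3.38 v -64.21 z 37.63 yaw 10.2 tilt [ 2.e-04 -1.e-04 -1.e+00] F tool [-0.3   1.2   1.02] M [-0.034  0.016  0.004] 11.675
```

Emit:
{"fn": "step_arm", "kwargs": {"fingers": [1,1,1], "travel": [[0.015,0,0],[0.01,0,0],[0,0,0]], "twist": [0,0,0]}}

```text
time_s: 12.05
position: [0.5654, -0.2537, 0.0378]
tool_rot: [[-0.177, 0.984, 0.001], [0.984, 0.177, -0.002], [-0.002, 0.001, -1.0]]
ft_force: [1.1, -5.6, -2.9]
grip_width: 0.0146
gripper_force: 60.0
```

```bash
python3 uv.py
```

```text
u -3.35 v -63.06 z 37.8 yaw 10.18 tilt [-2.2e-03  6.0e-04 -1.0e+00] F tool [-5.72  0.09  2.86] M [ 0.102 -0.923 -0.002] 12.05
```

Emit:
{"fn": "step_arm", "kwargs": {"fingers": [1,1,1,1], "travel": [[0.003,0,0],[0,0,0],[0,0,0],[0,0,0]], "twist": [0,0,0,0]}}

```text
time_s: 12.55
position: [0.5653, -0.2536, 0.0378]
tool_rot: [[-0.177, 0.984, 0.001], [0.984, 0.177, -0.002], [-0.002, 0.001, -1.0]]
ft_force: [0.8, -5.8, -3.9]
grip_width: 0.0147
gripper_force: 60.0
```

```bash
python3 uv.py; python3 look.py
```

```text
u -3.36 v -62.97 z 37.8 yaw 10.17 tilt [-2.4e-03  7.0e-04 -1.0e+00] F tool [-5.8  -0.21  3.9 ] M [ 0.011 -1.023  0.046] 12.55
tcp [ 0.5653 -0.2536  0.0378] yaw y 10.17 R [-2.4e-03  7.0e-04 -1.0e+00] F [ 0.8 -5.8 -3.9] M [-1.01 -0.17 -0.05] 0.01469822721698508 t 12.55
top gauge-tcp [ 0.   0.  16.5] along 0.0 yaw 100.17 pitch 0.0 0 nan
side gauge-tcp [-0.68  0.87 16.71] along 0.98 yaw 99.5 pitch -1.5 81 2.39
  return _methods._mean(a, axis=axis, dtype=dtype,
  ret = ret.dtype.type(ret / rcount)
```

Run:
```python
from h import *
im,d=optics.get_image('side');cv2.imwrite('pics/e.png',cv2.resize(im[165:225,280:350],None,fx=8,fy=8,interpolation=0))
```

```text
(no output)
```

View pics/e.png

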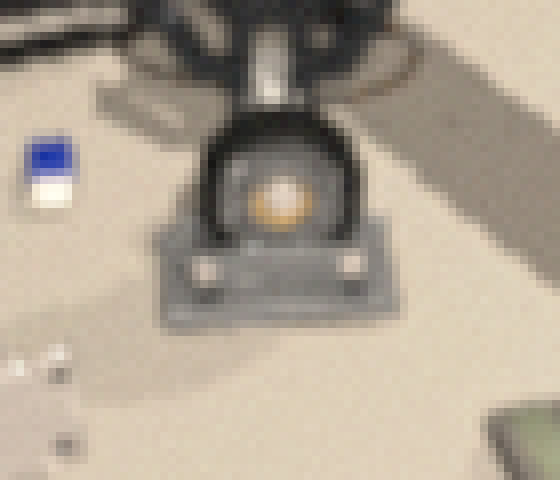

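The bright go tip fills the bronze bush on the far side at about (315,190) in the side view, and the axial force is 5.8 N, so it is home. Next I draw it out and go over the wheel to the other side.

Emit:
{"fn": "step_arm", "kwargs": {"fingers": [1,1,1,1,1,1,1,1,1], "travel": [[-0.03,0,0],[-0.1,0,0],[-0.15,0,0],[-0.2,0,0],[-0.2,0,0],[0,0,0],[0,0,-0.4],[0,0,-0.4],[0,0,-0.3]], "twist": [0,0,0,0,0,0,0,0,0]}}

```text
time_s: 14.02
position: [0.5771, -0.3188, 0.1494]
tool_rot: [[-0.177, 0.984, 0.001], [0.984, 0.177, -0.0], [-0.001, 0.001, -1.0]]
ft_force: [0.1, 0.0, -2.3]
grip_width: 0.0148
gripper_force: 60.2
```

Emit:
{"fn": "step_arm", "kwargs": {"fingers": [1,1,1,1,1,1,1], "travel": [[0,0,0],[0.45,0,0],[0.45,0,0],[0.45,0,0],[0.45,0,0],[0.46,0,0],[0,0,0]], "twist": [0,0,0,0,0,0,0]}}

```text
time_s: 14.9
position: [0.5357, -0.0937, 0.1463]
tool_rot: [[-0.18, 0.984, -0.003], [0.984, 0.18, 0.002], [0.002, -0.003, -1.0]]
ft_force: [1.1, -1.0, -2.0]
grip_width: 0.0149
gripper_force: 60.2
```

```bash
python3 uv.py; python3 look.py
```

```text
u -4.24 v 99.67 z 146.29 yaw 10.4 tilt [ 0.0023 -0.0028 -1.    ] F tool [-1.17  0.94  1.98] M [-0.023 -0.064  0.02 ] 14.9
tcp [ 0.5357 -0.0937  0.1463] yaw y 10.4 R [ 0.0023 -0.0028 -1.    ] F [ 1.1 -1.  -2. ] M [-0.06 -0.03 -0.02] 0.014872259408238555 t 14.9
top gauge-tcp [ 1.09 -3.85 21.37] along -3.98 yaw 98.82 pitch -4.92 25 1.17
side gauge-tcp [ 1.91 -3.36 18.3 ] along -3.64 yaw 100.42 pitch -0.01 107 0.73
```

Emit:
{"fn": "step_arm", "kwargs": {"fingers": [1,1,1,1,1], "travel": [[0,0,0.4],[0,0,0.4],[0,0,0.2],[0,0,0.08],[0,0,0]], "twist": [0,0,0,0,0]}}

```text
time_s: 15.82
position: [0.5373, -0.0972, 0.0396]
tool_rot: [[-0.176, 0.984, -0.0], [0.984, 0.176, 0.0], [0.0, -0.0, -1.0]]
ft_force: [0.5, -0.0, -2.4]
grip_width: 0.0148
gripper_force: 60.1
```

```bash
python3 uv.py
```

```text
u -3.3 v 95.91 z 39.64 yaw 10.16 tilt [ 0. -0. -1.] F tool [-0.09  0.45  2.37] M [0.03  0.02  0.022] 15.825
```

Emit:
{"fn": "step_arm", "kwargs": {"fingers": [1,1,1,1,1,1], "travel": [[0,0,0.02],[-0.1,0,0],[-0.06,0,0],[-0.02,0,0],[-0.02,0,0],[0,0,0]], "twist": [0,0,0,0,0,0]}}

```text
time_s: 16.58
position: [0.5406, -0.1165, 0.0376]
tool_rot: [[-0.177, 0.984, -0.0], [0.984, 0.177, 0.0], [0.0, -0.0, -1.0]]
ft_force: [-0.5, 0.2, -2.7]
grip_width: 0.0148
gripper_force: 60.1
```

```bash
python3 uv.py
```

```text
u -3.41 v 76.34 z 37.63 yaw 10.19 tilt [ 0.e+00 -1.e-04 -1.e+00] F tool [ 0.27 -0.42  2.66] M [-0.003 -0.003  0.016] 16.575
```

Emit:
{"fn": "step_arm", "kwargs": {"fingers": [1,1,1,1], "travel": [[-0.015,0,0],[-0.015,0,0],[-0.01,0,0],[0,0,0]], "twist": [0,0,0,0]}}

```text
time_s: 17.08
position: [0.5414, -0.1204, 0.0376]
tool_rot: [[-0.177, 0.984, -0.0], [0.984, 0.177, 0.0], [0.0, -0.0, -1.0]]
ft_force: [-1.3, 0.3, -1.5]
grip_width: 0.0147
gripper_force: 60.1
```

```bash
python3 uv.py
```

```text
u -3.38 v 72.31 z 37.62 yaw 10.19 tilt [ 0. -0. -1.] F tool [ 0.55 -1.21  1.54] M [-0.059 -0.012 -0.006] 17.075
```

Inside the recess with no touch so far. The bush should be about 1 mm further on.

Emit:
{"fn": "step_arm", "kwargs": {"fingers": [1,1,1], "travel": [[-0.015,0,0],[-0.01,0,0],[0,0,0]], "twist": [0,0,0]}}

```text
time_s: 17.45
position: [0.5415, -0.1221, 0.0375]
tool_rot: [[-0.177, 0.984, -0.001], [0.984, 0.177, 0.001], [0.002, -0.001, -1.0]]
ft_force: [0.6, 6.0, -0.8]
grip_width: 0.0147
gripper_force: 60.3
```

```bash
python3 uv.py
```

```text
u -3.51 v 70.68 z 37.49 yaw 10.2 tilt [ 1.6e-03 -5.0e-04 -1.0e+00] F tool [5.78 1.61 0.82] M [-0.106  0.77  -0.003] 17.45
```

Emit:
{"fn": "step_arm", "kwargs": {"fingers": [1,1,1,1,1,1,1,1,1,1], "travel": [[-0.004,0,0],[0,0,0],[0,0,0],[0,0,0],[0,0,0],[0,0,0],[0,0,0],[0,0,0],[0,0,0],[0,0,0]], "twist": [0,0,0,0,0,0,0,0,0,0]}}

```text
time_s: 18.7
position: [0.5415, -0.1222, 0.0375]
tool_rot: [[-0.177, 0.984, -0.001], [0.984, 0.177, 0.002], [0.002, -0.001, -1.0]]
ft_force: [-0.8, 6.3, 0.8]
grip_width: 0.0147
gripper_force: 60.3
```

```bash
python3 uv.py
```

```text
u -3.53 v 70.53 z 37.48 yaw 10.2 tilt [ 1.9e-03 -6.0e-04 -1.0e+00] F tool [ 6.34  0.28 -0.8 ] M [-0.143  0.914 -0.081] 18.7
```

Emit:
{"fn": "step_arm", "kwargs": {"fingers": [1,1,1,1,1,1,1,1,1], "travel": [[0.03,0,0],[0.07,0,0],[0.2,0,0],[0,0,0],[0,0,-0.4],[0,0,-0.4],[0,0,-0.2],[0,0,0],[0,0,0]], "twist": [0,0,0,0,0,0,0,0.0517,0]}}

```text
time_s: 19.82
position: [0.5365, -0.0936, 0.1378]
tool_rot: [[-0.017, 1.0, 0.0], [1.0, 0.017, -0.0], [-0.0, 0.0, -1.0]]
ft_force: [0.1, 0.5, -2.0]
grip_width: 0.0148
gripper_force: 60.2
```

```bash
cat > tgt.py <<'E'
from h import *
import sys
s=monitor.observe();p=s['position'];R=s['tool_rot'];print(p,np.degrees(np.arctan2(R[1,1],R[0,1])),'shift/100mm',(R.T@(np.array([float(a) for a in sys.argv[1:4]])-p)*10).round(4),s['time_s'],s['ft_force'])
E
python3 tgt.py .5291 .2199 .12
```

```text
[ 0.53647926 -0.09355433  0.1377501 ] 0.9712347548226744 shift/100mm [ 3.1354 -0.0207  0.1768] 19.825 [ 0.12294753  0.46494311 -2.00172733]
```

Emit:
{"fn": "step_arm", "kwargs": {"fingers": [1,1,1,1,1,1,1,1,1], "travel": [[0.448,-0.003,0.025],[0.448,-0.003,0.025],[0.448,-0.003,0.025],[0.448,-0.003,0.025],[0.448,-0.003,0.025],[0.448,-0.003,0.025],[0.448,-0.003,0.025],[0,0,0],[0,0,0]], "twist": [0,0,0,0,0,0,0,0,0]}}

```text
time_s: 20.95
position: [0.5294, 0.2196, 0.1198]
tool_rot: [[-0.018, 1.0, -0.001], [1.0, 0.018, -0.0], [-0.0, -0.001, -1.0]]
ft_force: [-0.5, 0.3, -2.3]
grip_width: 0.0148
gripper_force: 60.1
```

```bash
python3 look.py; python3 tgt.py .5291 .2199 .0215
python3 - <<'E'
# rest board centre, robot-side, from clouds at start
from h import *
for n in('top','side'):
    im=cv2.imread(f'pics/{n}0.png');d=np.load(n+'_d.npy');P,uv=cloud(n,d)
    b=im[uv[:,1],uv[:,0]].astype(int)
    k=(abs(P[:,0]-.53)<.06)&(abs(P[:,1]-.217)<.09)&(P[:,2]>.003)&(P[:,2]<.042)&(b[:,2]-b[:,0]>60)
    q=(P[k,:2]*1000).astype(np.float32);print(n,k.sum(),cv2.minAreaRect(q),np.percentile(q,[2,98],axis=0))
E
```

```text
tcp [0.5294 0.2196 0.1198] yaw y 1.02 R [-5.e-04 -6.e-04 -1.e+00] F [-0.5  0.3 -2.3] M [-0.03 -0.04 -0.  ] 0.014809205239365639 t 20.95
top gauge-tcp [ 1.62 -3.36 18.39] along -3.39 yaw 90.1 pitch 1.48 84 0.67
side gauge-tcp [ 0.73 -2.26 17.83] along -2.27 yaw 91.69 pitch -0.02 168 0.57
[0.5297593  0.21915872 0.12018675] 0.8465923258645537 shift/100mm [ 0.0075 -0.0065  0.9869] 21.25 [-0.01475774 -0.52912322 -1.58713121]
top 243 ((528.9004516601562, 215.55303955078125), (53.270511627197266, 125.69273376464844), 1.4893784523010254) [[501.72572632 153.03710327]
 [554.02284912 274.87124634]]
side 328 ((529.4130859375, 219.83157348632812), (55.228294372558594, 122.66612243652344), 1.4363369941711426) [[502.30245422 168.02655182]
 [556.00439697 280.8043335 ]]
```

Emit:
{"fn": "step_arm", "kwargs": {"fingers": [1,1,1,1,1,1], "travel": [[0.007,-0.007,0.3],[0,0,0.3],[0,0,0.2],[0,0,0.1],[0,0,0.05],[0,0,0]], "twist": [0,0,0,0,0,0]}}

```text
time_s: 22.0
position: [0.5292, 0.2205, 0.0255]
tool_rot: [[-0.015, 1.0, 0.001], [1.0, 0.015, 0.0], [0.0, 0.001, -1.0]]
ft_force: [0.3, -0.3, -1.4]
grip_width: 0.0144
gripper_force: 60.2
```

```bash
python3 tgt.py .5291 .2199 .0215
```

```text
[0.52915738 0.22046833 0.0254632 ] 0.8840750764709212 shift/100mm [-0.0057 -0.0007  0.0396] 22.0 [ 0.27410221 -0.28435228 -1.35707455]
```

Emit:
{"fn": "step_arm", "kwargs": {"fingers": [1,1,1], "travel": [[-0.005,0,0.02],[0,0,0.015],[0,0,0]], "twist": [0,0,0]}}

```text
time_s: 22.38
position: [0.529, 0.22, 0.0217]
tool_rot: [[-0.016, 1.0, 0.0], [1.0, 0.016, 0.0], [0.0, 0.0, -1.0]]
ft_force: [0.0, -1.1, -0.8]
grip_width: 0.0146
gripper_force: 60.2
```

```bash
python3 tgt.py .5291 .2199 .0215
```

```text
[0.52896877 0.22002145 0.02172586] 0.8881254765139402 shift/100mm [-0.0012  0.0013  0.0023] 22.375 [ 0.04183443 -1.08624557 -0.75894028]
```

Emit:
{"fn": "step_arm", "kwargs": {"fingers": [1,1,0.6,0.2,-1,-1,-1], "travel": [[0,0,0.008],[0,0,0],[0,0,0],[0,0,0],[0,0,0],[0,0,0],[0,0,0]], "twist": [0,0,0,0,0,0,0]}}

```text
time_s: 23.25
position: [0.5289, 0.22, 0.0208]
tool_rot: [[-0.015, 1.0, -0.0], [1.0, 0.015, -0.0], [-0.0, -0.0, -1.0]]
ft_force: [0.1, -0.9, -0.3]
grip_width: 0.0846
gripper_force: 0.0
```

Emit:
{"fn": "step_arm", "kwargs": {"fingers": [-1,-1,-1,-1,-1,-1,-1,-1], "travel": [[0,0,-0.1],[0,0,-0.4],[0,0,-0.5],[0,0,-0.5],[-0.5,-0.3,0],[-0.5,-0.3,0],[-0.5,-0.3,0],[0,0,0]], "twist": [0,0,0,0,0,0,0,0]}}

```text
time_s: 24.25
position: [0.4398, 0.0665, 0.1717]
tool_rot: [[-0.011, 1.0, 0.0], [1.0, 0.011, -0.0], [-0.0, 0.0, -1.0]]
ft_force: [0.4, 0.5, -0.0]
grip_width: 0.0852
gripper_force: 0.0
```

Run:
```python
from fit import *
s=monitor.observe();print(s['position'],s['time_s'],s['ft_force'],s['grip_width'])
for n in('top','side'):
    im,d=optics.get_image(n);cv2.imwrite(f'pics/{n}9.png',cv2.resize(im[170:300,170:350] if n=='top' else im[150:300,240:420],None,fx=4,fy=4))
    d=np.median([optics.get_image(n)[1] for _ in range(3)],0)
    P,_=cloud(n,d);P=P[(abs(P[:,0]-.529)<.03)&(abs(P[:,1]-.217)<.09)&(P[:,2]>.03)&(P[:,2]<.065)]
    x,k,e=fitg(P,np.array([529,217,38,np.radians(91),0.]));print(n,x[:3].round(2),np.degrees(x[3:]).round(2),k,e)
```

```text
[0.43984759 0.06648366 0.17171476] 24.25 [ 0.36121201  0.5052555  -0.00707852] 0.08519506087622901
top [529.24 216.07  37.87] [89.41  0.57] 113 1.2070021282676198
side [529.22 217.93  38.64] [9.1e+01 5.0e-02] 294 0.7797778165089864
```

View pics/side9.png

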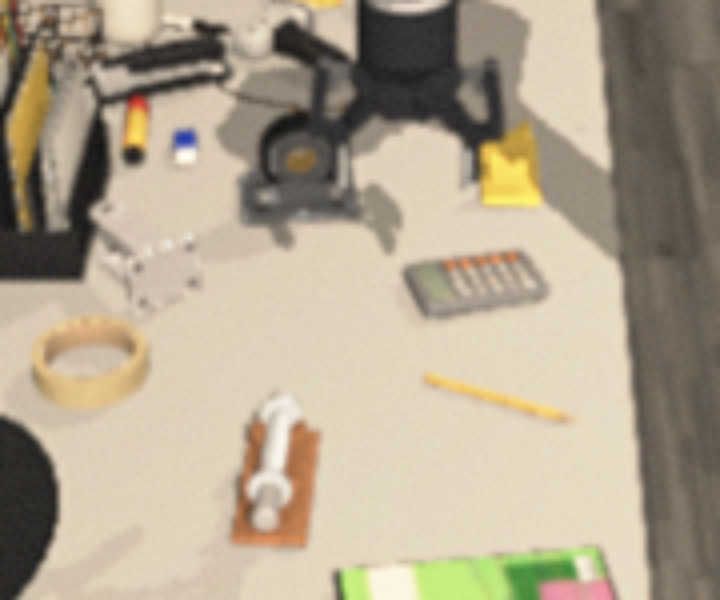

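The gauge lies in both V posts of the wooden rest at about (308,262) in the side view. The gripper is clear and the other things are undisturbed.

```bash
python3 -c "
from rig import close_job
print(close_job())"
```

```text
the job is handed in; nothing more can be done
None
```

The job is handed in: the go end went right through with its collar home at about 6 N, the no-go end was pressed at about 6 N for over a second without entering, and the gauge is back on its wooden V rest with the other things left in place.

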